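# Load the shaker with incubation cassettes from the dispenser

### The job

Clip every cassette, any loose one on the bench and all those in the dispenser (push its ejector and draw out the lowest, one after another), into a nest of its own on the shaker, each pressed fully home so that the tabs at both ends have snapped over it. When all are in, press the start key. Do not knock over or shift the beaker, the wash bottle or the jar.

Things in the scene. Friction and masses are not known exactly. Their poses are not given: they have to be found in the camera images.
- c1: flat white plastic incubation cassette, 70 g, 100 x 40 x 16 mm, loose, right way up, on the bench right of the dispenser, or absent (None). Origin at the centre of its underside, x along its length, z up. The lower 8 mm is 100 mm long, the upper 8 mm only 82 mm: each end has a 9 mm wide ledge, 8 mm above the underside, on which a nest's tab catches. Both ends are alike
- c2: cassette like c1, the lowest in the dispenser at the start: two or three lie lengthwise, right way up, in its chute, one on the other (pitch 16 mm)
- c3: cassette like c1, lying on c2 in the dispenser's chute
- c4: cassette like c1, lying on c3 in the dispenser's chute, or absent (None)
- nest1 (a point): centre of the floor of the first (rightmost) of four nests side by side on the shaker's carrier, an aluminium plate 136 x 345 mm, top 86 mm above the bench. x away from the shaker's control ledge, y along the row of nests, z up. The shaker is fixed and stands still: blue housing 200 x 335 mm, on its robot side a white ledge 67 mm high with start key, display, two dials
- nest2 (a point): second nest, 85 mm from nest1 in +y. In every nest a cassette lies along x, either way round, its underside on the floor. Four corner guides (at x = +-34 mm, 16 mm long, 14 mm high, flared at the top) leave 44 mm of width; between them, at the middle of the cassette's long sides, there is room for fingers
- nest3 (a point): third nest, 170 mm from nest1 in +y. Every nest has a sprung steel tab at each end, 16 mm wide, top 24 mm above the floor. Its inner face slopes from 54 mm from the nest's centre at the top inward to a hook at 46.5 mm, whose flat underside is 9 mm above the floor
- nest4 (a point): fourth nest, 255 mm from nest1 in +y. A cassette pressed straight down at its middle (held in the gripper, or with closed fingers on its top) pushes both tabs apart, with 10 to 20 N in all, its underside 16 to 9 mm above the floor, till it rests on the floor and they spring back over its ledges. It cannot then be lifted out again
- tab1_near (a joint): sprung tab at the robot-side (-x) end of nest1: angle in rad, 0 at rest (also when caught over a cassette's ledge), about 0.1 when a cassette on its way in pushes it outward
- tab1_far (a joint): sprung tab at the far (+x) end of nest1: angle in rad, 0 at rest (also when caught over a cassette's ledge), about 0.1 when a cassette on its way in pushes it outward
- tab2_near (a joint): sprung tab at the robot-side (-x) end of nest2: angle in rad, 0 at rest (also when caught over a cassette's ledge), about 0.1 when a cassette on its way in pushes it outward
- tab2_far (a joint): sprung tab at the far (+x) end of nest2: angle in rad, 0 at rest (also when caught over a cassette's ledge), about 0.1 when a cassette on its way in pushes it outward
- tab3_near (a joint): sprung tab at the robot-side (-x) end of nest3: angle in rad, 0 at rest (also when caught over a cassette's ledge), about 0.1 when a cassette on its way in pushes it outward
- tab3_far (a joint): sprung tab at the far (+x) end of nest3: angle in rad, 0 at rest (also when caught over a cassette's ledge), about 0.1 when a cassette on its way in pushes it outward
- tab4_near (a joint): sprung tab at the robot-side (-x) end of nest4: angle in rad, 0 at rest (also when caught over a cassette's ledge), about 0.1 when a cassette on its way in pushes it outward
- tab4_far (a joint): sprung tab at the far (+x) end of nest4: angle in rad, 0 at rest (also when caught over a cassette's ledge), about 0.1 when a cassette on its way in pushes it outward
- start (a joint): round white start key, 28 mm across, on a black ring at the right-hand (-y) end of the shaker's control ledge: travel in m, 0 up, 0.006 fully down, springs back; 5 N presses it fully. It need only be pressed and let go
- start_top (a point): centre of the start key's top face, 88 mm above the bench when up, moves with the key; axes as the nests'
- dispenser: fixed gravity dispenser: aluminium base, its top, 12 mm high, is the floor; a clear chute, 56 mm high over the floor, 43.6 mm wide inside, over x = 0 to 104 mm (side walls from x = 12 mm); before it, x = 0 to -140 mm, an open apron 66 mm wide at floor level. Origin on the bench under the middle of the chute's mouth, x into the chute, z up. Cassettes in it have their centre at x = 52 mm
- ejector (a joint): sprung ejector of the dispenser: travel in m, 0 at rest, 0.042 pushed fully toward the mouth (-x of the dispenser); up to 8 N, springs back. It pushes the lowest cassette until some 40 mm of it stand out of the mouth; by that end it is drawn out in -x onto the apron. A front strip (16 mm wide, from 19.5 mm above the floor up) holds back the others, which then drop
- ejector_pad (a point): top rear edge, middle, of the ejector's black upright thumb tab (28 mm wide in y, 12 mm thick in x, 14 to 70 mm above the bench), which stands outside the chute's right (-y) wall, 48 mm from the dispenser's middle line. Push on its rear (+x) face, 117 mm from the mouth at rest. Axes as the dispenser's; moves with the ejector
- beaker: glass beaker, 72 mm across, 95 mm high, origin at the centre of its underside; bystander
- wash_bottle: white wash bottle with bent spout, 68 mm across, 220 mm high, origin at the centre of its underside; bystander
- jar: glass jar with blue cap, 56 mm across, 85 mm high, origin at the centre of its underside; bystander

How it is judged:
On the way, in this order (a step that is already met when the one before it is completed fails the run):
1. every cassette lies in a nest of its own with both tabs sprung back over it (angle between each of c1, c2, c3, c4's own z axis and vertical below 0.06 rad and ((horizontal distance between c1 and nest1 below 0.006 m and z of c1 in the frame of nest1 below 0.003 m and angle between the x axis of c1 and the x axis of nest1, either way round below 0.08 rad) or (horizontal distance between c1 and nest2 below 0.006 m and z of c1 in the frame of nest2 below 0.003 m and angle between the x axis of c1 and the x axis of nest2, either way round below 0.08 rad) or (horizontal distance between c1 and nest3 below 0.006 m and z of c1 in the frame of nest3 below 0.003 m and angle between the x axis of c1 and the x axis of nest3, either way round below 0.08 rad) or (horizontal distance between c1 and nest4 below 0.006 m and z of c1 in the frame of nest4 below 0.003 m and angle between the x axis of c1 and the x axis of nest4, either way round below 0.08 rad)) and ((horizontal distance between c2 and nest1 below 0.006 m and z of c2 in the frame of nest1 below 0.003 m and angle between the x axis of c2 and the x axis of nest1, either way round below 0.08 rad) or (horizontal distance between c2 and nest2 below 0.006 m and z of c2 in the frame of nest2 below 0.003 m and angle between the x axis of c2 and the x axis of nest2, either way round below 0.08 rad) or (horizontal distance between c2 and nest3 below 0.006 m and z of c2 in the frame of nest3 below 0.003 m and angle between the x axis of c2 and the x axis of nest3, either way round below 0.08 rad) or (horizontal distance between c2 and nest4 below 0.006 m and z of c2 in the frame of nest4 below 0.003 m and angle between the x axis of c2 and the x axis of nest4, either way round below 0.08 rad)) and ((horizontal distance between c3 and nest1 below 0.006 m and z of c3 in the frame of nest1 below 0.003 m and angle between the x axis of c3 and the x axis of nest1, either way round below 0.08 rad) or (horizontal distance between c3 and nest2 below 0.006 m and z of c3 in the frame of nest2 below 0.003 m and angle between the x axis of c3 and the x axis of nest2, either way round below 0.08 rad) or (horizontal distance between c3 and nest3 below 0.006 m and z of c3 in the frame of nest3 below 0.003 m and angle between the x axis of c3 and the x axis of nest3, either way round below 0.08 rad) or (horizontal distance between c3 and nest4 below 0.006 m and z of c3 in the frame of nest4 below 0.003 m and angle between the x axis of c3 and the x axis of nest4, either way round below 0.08 rad)) and ((horizontal distance between c4 and nest1 below 0.006 m and z of c4 in the frame of nest1 below 0.003 m and angle between the x axis of c4 and the x axis of nest1, either way round below 0.08 rad) or (horizontal distance between c4 and nest2 below 0.006 m and z of c4 in the frame of nest2 below 0.003 m and angle between the x axis of c4 and the x axis of nest2, either way round below 0.08 rad) or (horizontal distance between c4 and nest3 below 0.006 m and z of c4 in the frame of nest3 below 0.003 m and angle between the x axis of c4 and the x axis of nest3, either way round below 0.08 rad) or (horizontal distance between c4 and nest4 below 0.006 m and z of c4 in the frame of nest4 below 0.003 m and angle between the x axis of c4 and the x axis of nest4, either way round below 0.08 rad)) and value of joint each of tab1_near, tab1_far, tab2_near, tab2_far, tab3_near, tab3_far, tab4_near, tab4_far below 0.03 rad), for 0.2 s.
2. then the start key is pressed (value of joint start above 0.004 m), for 0.05 s.
At the end, for the whole second after the job is handed in: Every cassette present lies flat in a nest of its own (centre within 6 mm of the nest's centre, underside within 3 mm of its floor, within 0.08 rad of its direction, upright), all tabs back at rest (below 0.03 rad), everything still, the start key up again (all of step 1 and linear speed of each of c1, c2, c3, c4 below 0.02 m/s and value of joint start below 0.002 m); the robot touches nothing.
It fails at once if the beaker is knocked over or shoved more than 5 cm (angle between beaker's own z axis and vertical above 0.6 rad or distance of beaker from where it was at the start of the episode above 0.05 m).
It fails at once if the wash bottle is knocked over or shoved more than 5 cm (angle between wash_bottle's own z axis and vertical above 0.6 rad or distance of wash_bottle from where it was at the start of the episode above 0.05 m).
It fails at once if the jar is knocked over or shoved more than 5 cm (angle between jar's own z axis and vertical above 0.6 rad or distance of jar from where it was at the start of the episode above 0.05 m).
Of c1, c4 only 1 to 2 are there at a start; the rules pass over those that are not, and their reading is None.
At some moment in a run one of c1 may be knocked a few centimetres aside while the robot is not near it.
Once in a run the grip may slacken for a moment while it holds something.
It also fails if it takes over 208 s, if anything falls off the work surface, if the arm or the gripper's body presses on something with over 40 N, if the wrist force passes 120 N, or if a joint passes its speed limit or range.

### The arm

A 7-joint arm with a two-finger parallel gripper is mounted at the origin on the work surface. World frame = base frame: x ahead of the robot, y to its left, z up, the work surface at z = 0. Lengths are in m, angles in rad, forces in N, time in s.
With the tool pointing down it reaches from about 0.4 to 0.875 m from the base axis. Payload 19.3 kg.
Tool frame: the origin (TCP) lies at the very end of the fingers, on their centre line; the grasp point (between the pads) lies 19 mm behind it; z points along the fingers, y is the line along which they close (so a half turn about z gives the same grasp; the last joint's range is limited). The gripper opens to 85 mm and grips with 20 to 120 N. Pads are 22 mm wide; open, the fingers measure 114 mm over their backs; the gripper's body (76 mm by 85 mm) begins 54 mm behind the grasp point. The pads swing forward as they close: fully open they stand 13 mm farther back than shut.
Start: joints at [-1.362, 0.521, -0.036, 1.599, 0.021, 1.021, -0.113], TCP at [0.172, 0.601, 0.231] pointing down, gripper open.
Joint ranges: [-2.91, 2.91], [-0.3, 2.13], [-1.5, 1.42], [0.17, 2.43], [-1.26, 4.41], [0.16, 1.93], [-2.52, 2.52]. Speed limits (rad/s): [1.89, 1.89, 2.39, 2.39, 3.01, 3.01, 3.01].

### API

Orientations are given as [roll, pitch, yaw] about the fixed x, y, z axes, in that order (R = Rz(yaw) Ry(pitch) Rx(roll)).
In Python, from workcell import bot gives the robot as it stands. The module is installed in compiled form; this text tells all that it offers.
- The arm moves only by the tool apply_moves, never from a script. Its arguments are lists of equal length, an entry for each row: "claw": the finger opening in m, from 0 to 0.0854; "xyz": the shift along the tool's x, y, z in m, a list of three; "twist": the turn, a rotation vector about the tool's x, y, z in rad, a list of three. A call has 1 to 20 rows; each row shifts and turns the commanded pose from where the row before left it, along the tool's axes as they then stand; what a row does not reach is not made up. A row lasts 1/10 s, in which the tool goes at most 50 mm and 8.59 degrees, less where a joint would pass 70% of its speed; a pose out of reach is approached as far as the arm can. A call with a gripper value outside its range is refused whole. The fingers move at their own pace and stop on an object; "force" is the grip in N (left out, the last holds). Time passes only in rows, so rows that do not move let the fingers close. It gives the time, the measured TCP pose, the force, the opening and the grip force at its end, in the units of the state.
- bot.observe(): the state, without advancing time (a new reading comes with each control period).
- bot.grab_frame(name): name is "side" or "top"; returns a dict with "img" (420x560x3 uint8, red, green, blue), "vfov" (degrees; the focal length in pixels is half the picture's height over the tangent of half this angle, whatever the lens; pixels are square), "cx", "cy" (the principal point, pixels), "distortion" ([k1, k2, p1, p2, k3] as OpenCV has them; the pictures are not rectified), "view" (4x4, takes a point from world to camera coordinates). Camera axes: x right, y up, looking along -z (the intrinsics and any distortion apply to the point x, -y, -z); pixel columns grow to the right and rows downward; lengths in m; the calibration is good to about 2 mm. A picture is of the moment at which its call begins. There is no depth.
- bot.job_done(): hands the job in; it is judged then, once.
Trained networks look in the newest picture that a camera, given by its name, has taken for a name from the list of things; names that differ only in an ending like _2 or _b are one class to them, and where a whole thing is asked for, a point or a joint stands for the part that bears it (a point fixed in the world has none). Each returns a list of dicts, best first, with "score" (0 to 1); they miss things now and then, are a little off and sometimes report something else, mostly with a low value. They report only what shows in the picture. A call takes as long as a camera call.
- bot.find_in(camera, query): "position" ([x, y, z] in m, in world coordinates, good to about 4 mm: the middle of the surface that is visible of it).
The state is a dict: "clock": time; "qpos": joint angles; "qd": joint speeds; "joint_efforts": joint torques, N m; "position": TCP position; "tool_rot": TCP orientation; "force": force on the tool from outside, world axes, zero at the start; "moment": the same for the moment, N m; "grip_width": finger opening in m; "finger_force": force on a finger pad.
Only numpy, scipy, OpenCV 4.12 (cv2) and the standard library are available. Lean on these libraries where they do the work, as an engineer would, in place of code of your own. Each camera call takes 0.05 s, during which the arm holds its last target. There are 200 camera calls.

## Working session

There is one attempt and no reset: what is moved stays moved. The work goes in short steps, Python scripts to look and compute and a tool call to move; the robot and the scene stay as the last step left them, time stands still between calls to the robot, and variables do not carry over. Pictures are saved under pics/ and viewed, at most 14 in all, crops included, and the job is handed in when it is done.

Besides the shell and the picture viewer there is one more tool, called as name(argument=value, ...) on one line, values as JSON. apply_moves: Moves the arm, as the interface text tells. Its arguments: {"type":"object","properties":{"claw":{"type":"array"},"xyz":{"type":"array"},"twist":{"type":"array"},"force":{"type":"number"}},"required":["claw","xyz","twist"]}

```bash
mkdir -p pics; cat > h.py <<'E'
import numpy as np, cv2
from workcell import bot
def K(f):
    fl=f["img"].shape[0]/2/np.tan(np.radians(f["vfov"])/2)
    return np.array([[fl,0,f["cx"]],[0,fl,f["cy"]],[0,0,1]])
def ray(f,px):
    d=cv2.undistortPoints(np.array([[px]],float),K(f),np.array(f["distortion"]))[0,0]
    V=np.array(f["view"]);R=V[:3,:3];o=-R.T@V[:3,3]
    return o,R.T@np.array([d[0],-d[1],-1])
def pix(f,px,z):
    o,d=ray(f,px);return o+d*(z-o[2])/d[2]
def proj(f,P):
    V=np.array(f["view"]);c=np.atleast_2d(P)@V[:3,:3].T+V[:3,3]
    c=c*[1,-1,-1]
    return cv2.projectPoints(c.reshape(-1,1,3),np.zeros(3),np.zeros(3),K(f),np.array(f["distortion"]))[0][:,0]
def save(f,n,crop=None,s=1):
    im=f["img"][:,:,::-1]
    if crop: im=im[crop[1]:crop[3],crop[0]:crop[2]]
    cv2.imwrite("pics/"+n+".png",cv2.resize(im,None,fx=s,fy=s,interpolation=cv2.INTER_CUBIC))
E
python3 - <<'E'
from h import *
import pickle
for c in("top","side"):
    f=bot.grab_frame(c);save(f,c+"0",s=1.42);pickle.dump(f,open(c+"0.pkl","wb"))
    for q in("c1","nest1","start_top","start","dispenser","ejector_pad","ejector","tab1_near","beaker","wash_bottle","jar"):
        try:print(c,q,[(np.round(d["position"],3).tolist(),round(d["score"],2)) for d in bot.find_in(c,q)][:8])
        except Exception as e:print(q,e)
print(bot.observe())
E
```

```text
top c1 [([0.538, -0.104, 0.059], 0.74)]
top nest1 [([0.502, 0.22, 0.083], 0.87)]
top start_top [([0.469, 0.103, 0.088], 0.62)]
top start [([0.472, 0.102, 0.085], 0.68), ([0.482, -0.116, 0.015], 0.46)]
top dispenser [([0.485, -0.121, 0.013], 0.97)]
top ejector_pad []
top ejector [([0.734, -0.013, 0.087], 0.72), ([0.585, -0.152, 0.058], 0.5), ([0.547, 0.365, 0.104], 0.21)]
top tab1_near []
top beaker [([0.685, -0.309, 0.059], 0.89)]
top wash_bottle [([0.589, -0.154, 0.063], 0.7), ([0.337, -0.293, 0.13], 0.62)]
top jar [([0.73, -0.013, 0.082], 0.66), ([0.504, 0.218, 0.093], 0.43)]
side c1 [([0.533, -0.108, 0.063], 0.77), ([0.494, -0.122, 0.018], 0.41)]
side nest1 [([0.5, 0.164, 0.08], 0.77)]
side start_top [([0.472, 0.09, 0.082], 0.46)]
side start [([0.599, 0.206, 0.102], 0.74), ([0.498, 0.167, 0.092], 0.57), ([0.47, 0.092, 0.088], 0.39)]
side dispenser [([0.502, -0.134, 0.014], 0.9), ([0.495, 0.165, 0.078], 0.72), ([0.324, -0.333, 0.1], 0.35)]
side ejector_pad [([0.501, 0.164, 0.079], 0.57), ([0.583, -0.162, 0.047], 0.5), ([0.488, -0.122, 0.038], 0.48)]
side ejector [([0.587, -0.162, 0
[... 220 characters left out ...]
0.3)]
{'clock': 1.2, 'qpos': array([-1.36220484,  0.52139989, -0.03628736,  1.59952586,  0.02121788,
        1.02109367, -0.1128546 ]), 'qd': array([ 0.00052176,  0.00023021,  0.00152896,  0.00044032,  0.00135062,
       -0.00023987,  0.00101574]), 'joint_efforts': array([-4.61888976e-05, -9.26808071e+01,  1.97836563e+00, -3.70248163e+01,
        1.81602663e-02,  1.78564365e-03, -1.12917142e-06]), 'position': array([0.17202739, 0.60083877, 0.23128172]), 'tool_rot': array([-3.14155281e+00,  2.43058232e-05,  2.86270249e+00]), 'force': array([ 0.58826542, -0.24110566, -0.14452498]), 'moment': array([ 0.01060463, -0.06599384, -0.01252999]), 'finger_force': 0.0, 'grip_width': 0.08517849713647142}
```

```bash
ls pics
```

```text
side0.png
top0.png
```

View pics/top0.png

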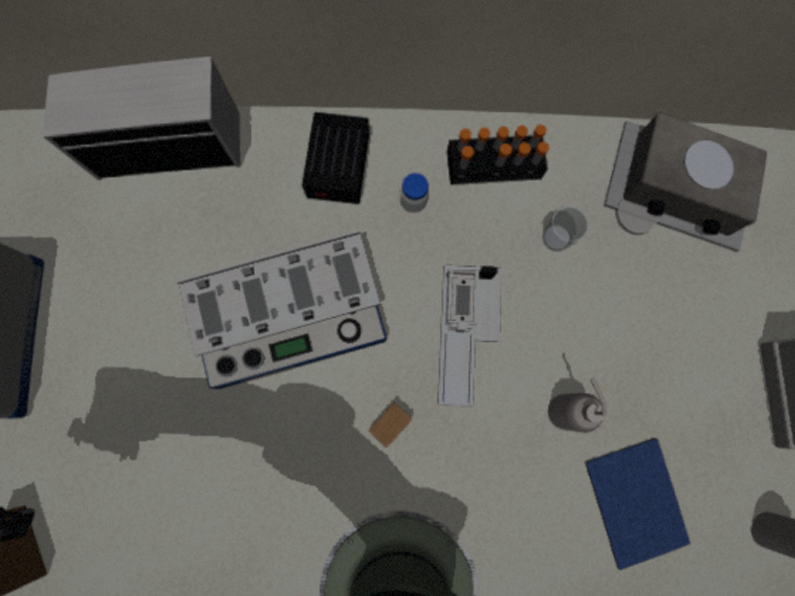

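View pics/side0.png

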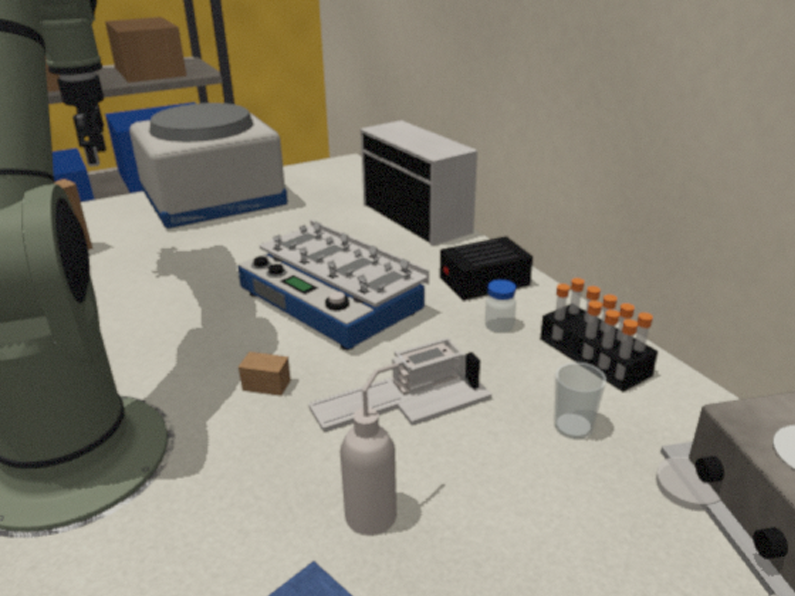

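The top picture shows the shaker, with carrier corners near (180,282), (362,233), (382,303) and (200,355). The dispenser apron front is at (438..474,404), with its black thumb tab at (488,271). There is no loose cassette, so c1 is absent and c4 must be present. I'll enlarge both areas to fit their poses.

```bash
python3 - <<'E'
from h import *
import pickle
f=pickle.load(open("top0.pkl","rb"))
save(f,"shk",(120,155,280,275),5); save(f,"dsp",(295,175,365,295),5)
E
```

```text
(no output)
```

View pics/shk.png

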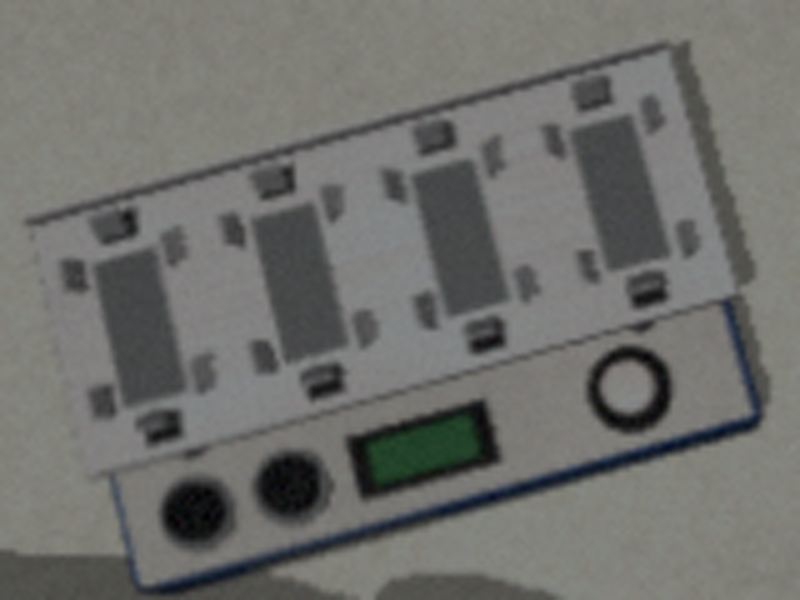

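View pics/dsp.png

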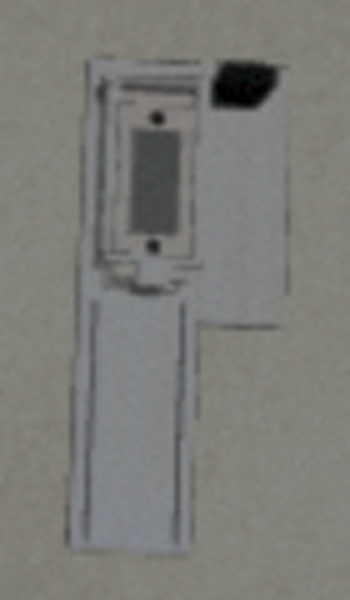

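```bash
cat > fit.py <<'E'
from h import *
import pickle
from scipy.optimize import least_squares
f=pickle.load(open("top0.pkl","rb"))
def fit(off,obj,px,x0):
    px=np.array(off)+(np.array(px,float)+.5)/5-.5;obj=np.array(obj)
    def w(p):
        c,s=np.cos(p[2]),np.sin(p[2]);return np.c_[p[0]+c*obj[:,0]-s*obj[:,1],p[1]+s*obj[:,0]+c*obj[:,1],obj[:,2]]
    r=least_squares(lambda p:(proj(f,w(p))-px).ravel(),x0,loss="soft_l1")
    print(np.round(r.x,4));print(np.round(proj(f,w(r.x))-px,2).tolist());print(np.round(w(r.x),4).tolist());return r.x
# origin nest1
# nests only, then report corner positions & start
z=.086
n=fit([120,155],[[0,255,z],[0,170,z],[0,85,z],[0,0,z],],[(140,328),(301,283),(461,238),(620,193)],[.55,.1,.2]) if 0 else None
O=[[0,.255,z],[0,.17,z],[0,.085,z],[0,0,z]]
s=fit([120,155],O,[(140,328),(301,283),(461,238),(620,193)],[.58,.09,.3])
c,sn=np.cos(s[2]),np.sin(s[2])
for q,zz in(((32,221),z),((668,45),z),((735,295),z),((95,475),z),((629,389),.088)):
    P=pix(f,np.array([120,155])+(np.array(q)+.5)/5-.5,zz)[:2]-s[:2];print("in nest1 frame",np.round([c*P[0]+sn*P[1],-sn*P[0]+c*P[1]],4),np.round(P+s[:2],4))
D=[[-.14,.033,.012],[-.14,-.033,.012],[.052,0,.06]]
d=fit([295,175],D,[(70,548),(188,550),(155,181)],[.52,-.1,0])
c,sn=np.cos(d[2]),np.sin(d[2])
for q,zz in(((157,118),.06),((153,246),.06),((220,62),.07),((276,66),.07),((200,325),.012),((88,62),.012)):
    P=pix(f,np.array([295,175])+(np.array(q)+.5)/5-.5,zz)[:2]-d[:2];print("in disp",np.round([c*P[0]+sn*P[1],-sn*P[0]+c*P[1]],4),np.round(P+d[:2],4))
E
python3 fit.py
```

```text
[0.5693 0.1083 0.3028]
[[0.07, 0.03], [-0.15, -0.01], [-0.07, -0.03], [0.15, 0.01]]
[[0.4933, 0.3517, 0.086], [0.5186, 0.2706, 0.086], [0.544, 0.1894, 0.086], [0.5693, 0.1083, 0.086]]
in nest1 frame [0.0706 0.2978] [0.5479 0.4136]
in nest1 frame [ 0.0696 -0.0444] [0.649  0.0867]
in nest1 frame [-0.0673 -0.0419] [0.5175 0.0482]
in nest1 frame [-0.0669  0.2944] [0.4177 0.3693]
in nest1 frame [-0.0992  0.0226] [0.4679 0.1003]
[ 0.4818 -0.1034 -0.0355]
[[-0.44, -0.28], [0.62, 0.61], [-0.12, -0.27]]
[[0.3431, -0.0654, 0.012], [0.3407, -0.1314, 0.012], [0.5338, -0.1052, 0.06]]
in disp [ 0.0851 -0.0002] [ 0.5669 -0.1066]
in disp [ 0.0168 -0.0005] [ 0.4986 -0.1045]
in disp [ 0.115  -0.0312] [ 0.5956 -0.1387]
in disp [ 0.1147 -0.0609] [ 0.5943 -0.1683]
in disp [-0.0175 -0.0335] [ 0.4631 -0.1362]
in disp [0.1253 0.0335] [ 0.6082 -0.0744]
```

apply_moves(claw=[0,0,0,0,0,0,0,0,0,0,0,0,0,0,0,0,0,0,0,0], xyz=[[-0.032,-0.0302,0],[-0.032,-0.0302,0],[-0.032,-0.0302,0],[-0.032,-0.0302,0],[-0.032,-0.0302,0],[-0.032,-0.0302,0],[-0.032,-0.0302,0],[-0.032,-0.0302,0],[-0.032,-0.0302,0],[-0.032,-0.0302,0],[-0.032,-0.0302,0],[-0.032,-0.0302,0],[-0.032,-0.0302,0],[-0.032,-0.0302,0],[-0.032,-0.0302,0],[-0.032,-0.0302,0],[-0.032,-0.0302,0],[-0.032,-0.0302,0],[-0.032,-0.0302,0],[-0.032,-0.0302,0]], twist=[[0,0,0],[0,0,0],[0,0,0],[0,0,0],[0,0,0],[0,0,0],[0,0,0],[0,0,0],[0,0,0],[0,0,0],[0,0,0],[0,0,0],[0,0,0],[0,0,0],[0,0,0],[0,0,0],[0,0,0],[0,0,0],[0,0,0],[0,0,0]], force=80)

```text
clock: 3.2
position: [0.6218, -0.1576, 0.2314]
tool_rot: [3.141, 0.0, 2.863]
force: [1.6, 1.1, -0.2]
grip_width: -0.0002
finger_force: 0.0
```

apply_moves(claw=[0,0,0,0,0,0,0,0,0,0,0], xyz=[[0,0,0],[0,0,0],[0,0,0.04],[0,0,0.04],[0,0,0.04],[0,0,0.03],[0,0,0.02],[0,0,0.015],[0,0,0.01],[0,0,0],[0,0,0]], twist=[[0,0,-0.125],[0,0,-0.12],[0,0,0],[0,0,0],[0,0,0],[0,0,0],[0,0,0],[0,0,0],[0,0,0],[0,0,0],[0,0,0]])

```text
clock: 4.3
position: [0.6215, -0.1561, 0.037]
tool_rot: [-3.141, 0.001, 3.108]
force: [0.4, -0.2, 0.7]
grip_width: 0.0
finger_force: 0.0
```

```bash
python3 - <<'E'
from h import *
f=bot.grab_frame("side");save(f,"s1",(250,200,380,310),6)
E
```

```text
(no output)
```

View pics/s1.png

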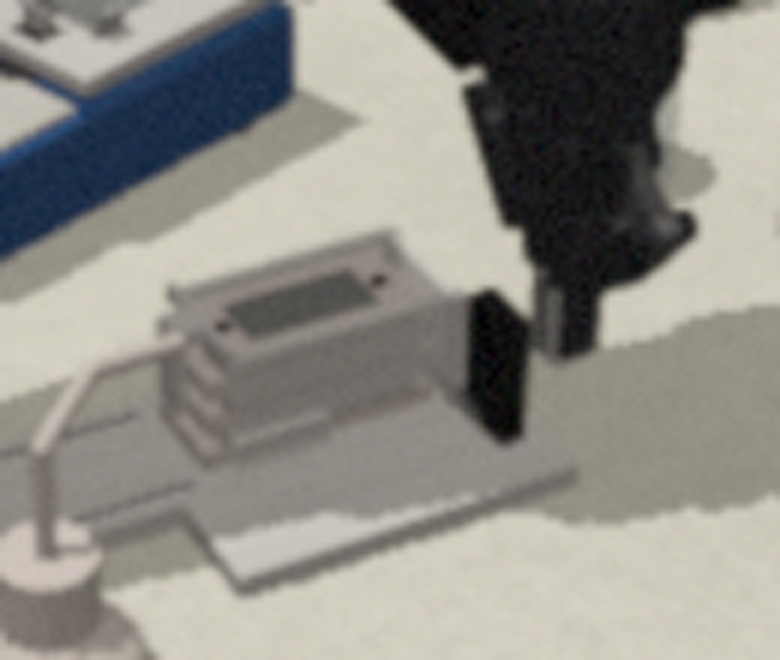

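The picture shows three cassettes (ends at about (200,380)), and the closed fingers behind the black thumb tab at (500,360). Pushing now.

apply_moves(claw=[0,0,0,0,0,0,0,0,0,0,0], xyz=[[0.01,0,0],[0.008,0,0],[0.006,0,0],[0.006,0,0],[0.006,0,0],[0.006,0,0],[0.006,0,0],[0.005,0,0],[0.003,0,0],[0.001,0,0],[0,0,0]], twist=[[0,0,0],[0,0,0],[0,0,0],[0,0,0],[0,0,0],[0,0,0],[0,0,0],[0,0,0],[0,0,0],[0,0,0],[0,0,0]])

```text
clock: 5.45
position: [0.5657, -0.1541, 0.0366]
tool_rot: [-3.141, 0.004, 3.108]
force: [14.5, -0.1, -3.5]
grip_width: 0.0001
finger_force: 7.3
```

apply_moves(claw=[0,0,0,0,0,0,0.055,0.055,0.055,0.055,0.055,0.055,0.055,0.055,0.055], xyz=[[-0.015,0,0],[-0.015,0,0],[0,0,-0.03],[0,0,-0.03],[0,0,-0.03],[0.034,0.012,0],[0.034,0.012,0],[0.034,0.012,0],[0.036,0.011,0],[0,0,0.03],[0,0,0.03],[0,0,0.02],[0,0,0.015],[0,0,0.005],[0,0,0]], twist=[[0,0,0],[0,0,0],[0,0,0],[0,0,0],[0,0,0],[0,0,0],[0,0,0],[0,0,0],[0,0,0],[0,0,0],[0,0,0],[0,0,0],[0,0,0],[0,0,0],[0,0,0]])

```text
clock: 6.95
position: [0.4567, -0.1035, 0.0258]
tool_rot: [3.142, -0.002, 3.108]
force: [0.7, -0.1, -0.4]
grip_width: 0.0551
finger_force: 0.0
```

```bash
python3 - <<'E'
from h import *
f=bot.grab_frame("side");save(f,"s2",(220,190,350,300),6)
E
```

```text
(no output)
```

View pics/s2.png

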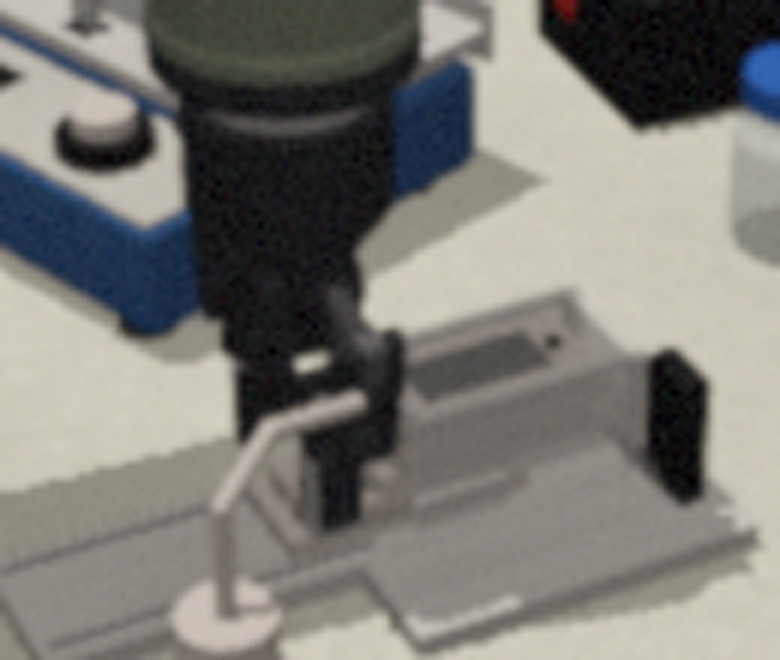

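The cassette stands out of the mouth at about (290,540), the fingers straddle it, and the ejector has sprung back. I'll go a little lower and grip.

apply_moves(claw=[0.055,0.055,0.055,0.055,0.055], xyz=[[0,0,0.004],[0,0,0.004],[0,0,0.003],[0,0,0],[0,0,0]], twist=[[0,0,0],[0,0,0],[0,0,0],[0,0,0],[0,0,0]])

```text
clock: 7.5
position: [0.4577, -0.1034, 0.0153]
tool_rot: [-3.142, -0.0, 3.108]
force: [-0.7, 0.0, -0.5]
grip_width: 0.0551
finger_force: 0.0
```

apply_moves(claw=[0.055,0.03,0.03,0.03,0.03,0.03], xyz=[[0,0,0.002],[0,0,0],[0,0,0],[0,0,0],[0,0,0],[0,0,0]], twist=[[0,0,0],[0,0,0],[0,0,0],[0,0,0],[0,0,0],[0,0,0]], force=40)

```text
clock: 8.1
position: [0.4577, -0.1035, 0.0134]
tool_rot: [-3.142, 0.0, 3.108]
force: [-0.4, 0.1, 5.9]
grip_width: 0.0392
finger_force: 40.6
```

apply_moves(claw=[0.03,0.03,0.03,0.03,0.03,0.03,0.03,0.03], xyz=[[0.003,0,-0.001],[0.01,0,0],[0.012,0,0],[0.012,0,0],[0.012,0,0],[0.01,0,0],[0.006,0,0],[0,0,0]], twist=[[0,0,0],[0,0,0],[0,0,0],[0,0,0],[0,0,0],[0,0,0],[0,0,0],[0,0,0]])

```text
clock: 8.9
position: [0.392, -0.1013, 0.0144]
tool_rot: [3.142, -0.0, 3.107]
force: [-0.4, -0.1, -0.7]
grip_width: 0.0389
finger_force: 41.2
```

apply_moves(claw=[0.055,0.055,0.055,0.055,0.055,0.055,0.055,0.03,0.03,0.03,0.03,0.03], xyz=[[0,0,0],[0,0,0],[-0.01,0,0],[-0.01,0,0],[-0.01,0,0],[-0.0035,0,-0.0005],[0,0,0],[0,0,0],[0,0,0],[0,0,0],[0,0,0],[0,0,0]], twist=[[0,0,0],[0,0,0],[0,0,0],[0,0,0],[0,0,0],[0,0,0],[0,0,0],[0,0,0],[0,0,0],[0,0,0],[0,0,0],[0,0,0]], force=90)

```text
clock: 10.1
position: [0.426, -0.1023, 0.0152]
tool_rot: [3.141, 0.0, 3.107]
force: [-2.4, 1.3, 14.0]
grip_width: 0.0379
finger_force: 89.1
```

```bash
python3 - <<'E'
from h import *
f=bot.grab_frame("side")
p=bot.observe()["position"];print(p)
a=-.0335;ex=np.array([np.cos(a),np.sin(a),0]);ey=np.array([-ex[1],ex[0],0])
c=np.array([p[0],p[1],.012])
f["img"]=cv2.resize(f["img"][200:300,190:320],None,fx=6,fy=6,interpolation=cv2.INTER_CUBIC)
for x in(-.05,.05):
  for y in(-.02,.02):
    q=proj(dict(f,img=np.zeros((420,560))),c+ex*x+ey*y+[0,0,.008])[0]
    u=((q-[190,200]+.5)*6).astype(int);print(u);cv2.circle(f["img"],tuple(map(int,u)),4,(255,0,0),1)
cv2.imwrite("pics/s3.png",f["img"][:,:,::-1])
E
```

```text
[ 0.42591032 -0.10232589  0.01518368]
[303 534]
[262 473]
[550 455]
[504 398]
```

View pics/s3.png

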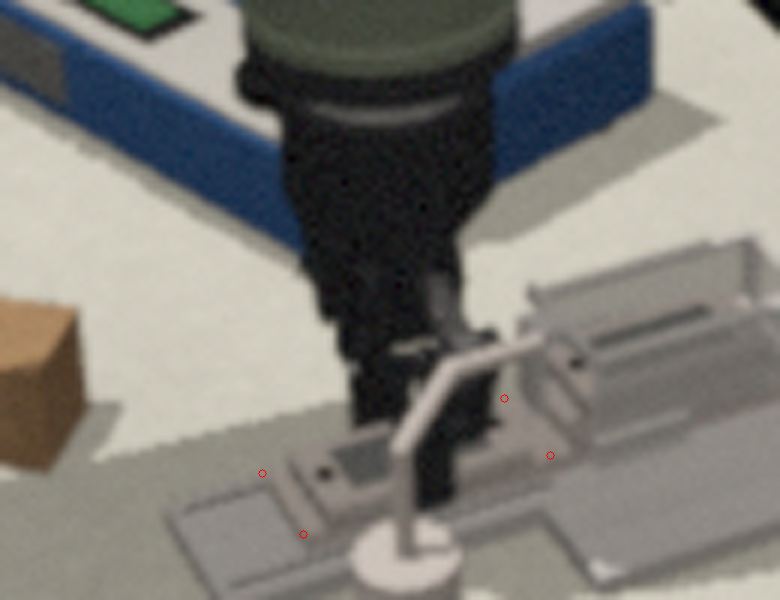

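apply_moves(claw=[0.05,0.05,0.05,0.03,0.03,0.03,0.03,0.03,0.03,0.03,0.03,0.03,0.03,0.03,0.03,0.03,0.03,0.03,0.03,0.03], xyz=[[0,0,0],[0,0,-0.003],[0,0,0],[0,0,0],[0,0,0],[0,0,0],[0,0,0],[0,0,-0.025],[0,0,-0.035],[0,0,-0.04],[0,0,-0.035],[-0.0226,0.0359,0],[-0.0226,0.0359,0],[-0.0226,0.0359,0],[-0.0226,0.0359,0],[-0.0226,0.0359,0],[-0.0226,0.0359,0],[0,0,0],[0,0,0],[0,0,0]], twist=[[0,0,0],[0,0,0],[0,0,0],[0,0,0],[0,0,0],[0,0,0],[0,0,0],[0,0,0],[0,0,0],[0,0,0],[0,0,0],[0,0,0],[0,0,0],[0,0,0],[0,0,0],[0,0,0],[0,0,0],[0,0,-0.12],[0,0,-0.12],[0,0,-0.097]])

```text
clock: 12.15
position: [0.5688, 0.1085, 0.1523]
tool_rot: [-3.141, -0.001, -2.833]
force: [-0.5, -0.4, -1.5]
grip_width: 0.0368
finger_force: 92.9
```

apply_moves(claw=[0.03,0.03,0.03,0.03,0.03,0.03], xyz=[[0,0,0.015],[0,0,0.012],[0,0,0.008],[0,0,0.006],[0,0,0],[0,0,0]], twist=[[0,0,0.004],[0,0,0],[0,0,0],[0,0,0],[0,0,0],[0,0,0]])

```text
clock: 12.75
position: [0.5691, 0.1084, 0.1119]
tool_rot: [-3.142, 0.0, -2.842]
force: [-0.1, 0.6, -0.6]
grip_width: 0.0372
finger_force: 92.9
```

```bash
cat > chk.py <<'E'
from h import *
import sys
# overlay expected cassette outline (red) and nest floor/tab points (green)
n,name=int(sys.argv[1]),sys.argv[2]
f=bot.grab_frame("side");o=bot.observe();p=o["position"];print(p,o["tool_rot"],o["force"])
a=.3028;ex=np.array([np.cos(a),np.sin(a),0]);ey=np.array([-ex[1],ex[0],0])
N=np.array([.5693,.1083,.086])+ey*.085*(n-1)
c=np.array([p[0],p[1],p[2]-.006]);g=dict(f)
q0=proj(g,N)[0];x0,y0=int(q0[0]-60),int(q0[1]-50)
im=cv2.resize(f["img"][y0:y0+100,x0:x0+120],None,fx=6,fy=6,interpolation=cv2.INTER_CUBIC)
def dot(P,col):
    u=(proj(g,P)[0]-[x0,y0]+.5)*6;cv2.circle(im,(int(u[0]),int(u[1])),4,col,1)
for x in(-.05,.05):
  for y in(-.02,.02):dot(c+ex*x+ey*y+[0,0,.008],(255,0,0))
for x in(-.054,.054):
  for y in(-.008,.008):dot(N+ex*x+ey*y+[0,0,.024],(0,255,0))
cv2.imwrite("pics/"+name+".png",im[:,:,::-1])
E
python3 chk.py 1 n1
```

```text
[0.56929117 0.10837182 0.11214755] [-3.14149148e+00  4.54945733e-04 -2.84249600e+00] [-0.62007179 -0.41129969 -1.41941539]
```

View pics/n1.png

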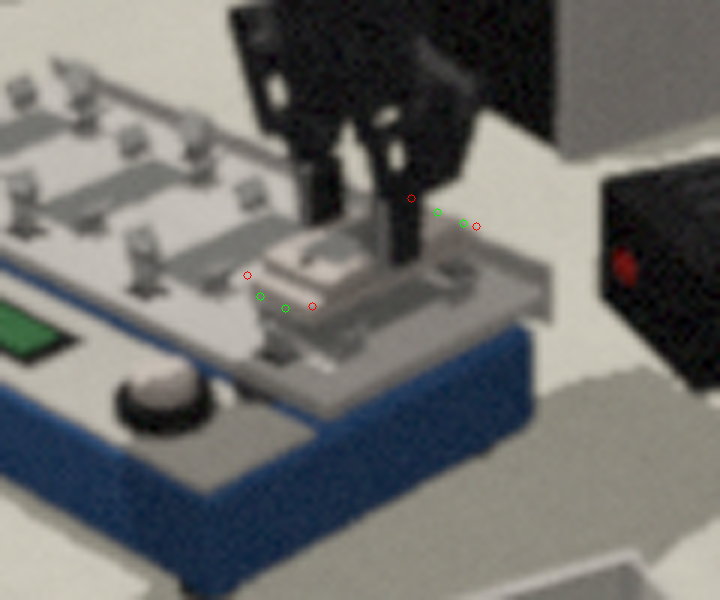

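The overlay agrees with the cassette ends at about (248,275)–(312,306), and the near tab lies just in front at about (270,300). Pressing down.

apply_moves(claw=[0.03,0.03,0.03,0.03,0.03,0.03,0.03,0.03,0.03], xyz=[[0,0,0.003],[0,0,0.003],[0,0,0.003],[0,0,0.003],[0,0,0.003],[0,0,0.003],[0,0,0.003],[0,0,0],[0,0,0]], twist=[[0,0,0],[0,0,0],[0,0,0],[0,0,0],[0,0,0],[0,0,0],[0,0,0],[0,0,0],[0,0,0]])

```text
clock: 13.7
position: [0.569, 0.1083, 0.0924]
tool_rot: [3.141, 0.0, -2.843]
force: [-13.1, -2.4, 39.2]
grip_width: 0.037
finger_force: 97.1
```

apply_moves(claw=[0.052,0.052,0.052,0.052,0,0,0,0,0,0,0,0,0,0,0], xyz=[[0,0,0],[0,0,0],[0,0,-0.015],[0,0,-0.02],[0,0,0],[0,0,0],[0,0,0],[0,0,0.01],[0,0,0.008],[0,0,0.004],[0,0,0.002],[0,0,0.001],[0,0,0.001],[0,0,0],[0,0,0]], twist=[[0,0,0],[0,0,0],[0,0,0],[0,0,0],[0,0,0],[0,0,0],[0,0,0],[0,0,0],[0,0,0],[0,0,0],[0,0,0],[0,0,0],[0,0,0],[0,0,0],[0,0,0]])

```text
clock: 15.2
position: [0.5686, 0.1082, 0.1019]
tool_rot: [3.141, -0.001, -2.843]
force: [-21.0, -3.7, 55.2]
grip_width: 0.0001
finger_force: 27.7
```

apply_moves(claw=[0,0,0,0,0,0,0,0,0,0,0,0,0,0,0,0], xyz=[[0,0,-0.02],[0,0,-0.02],[0,0,-0.01],[-0.0089,-0.0375,0],[-0.0089,-0.0375,0],[-0.0089,-0.0375,0],[-0.0089,-0.0375,0],[-0.0089,-0.0375,0],[-0.0089,-0.0375,0],[-0.0089,-0.0375,0],[0,0,0],[0,0,0.04],[0,0,0.04],[0,0,0.025],[0,0,0.008],[0,0,0]], twist=[[0,0,0.112],[0,0,0.11],[0,0,0.11],[0,0,0],[0,0,0],[0,0,0],[0,0,0],[0,0,0],[0,0,0],[0,0,0],[0,0,0],[0,0,0],[0,0,0],[0,0,0],[0,0,0],[0,0,0]])

```text
clock: 16.8
position: [0.6222, -0.1559, 0.0359]
tool_rot: [3.141, -0.002, 3.109]
force: [0.2, -0.6, 1.3]
grip_width: -0.0001
finger_force: 0.0
```

```bash
python3 chk.py 1 n1b
```

```text
[ 0.62295221 -0.15607723  0.03720572] [-3.14148962e+00  9.98173216e-05  3.10878378e+00] [ 0.63447716 -0.63472288  0.67004981]
```

View pics/n1b.png

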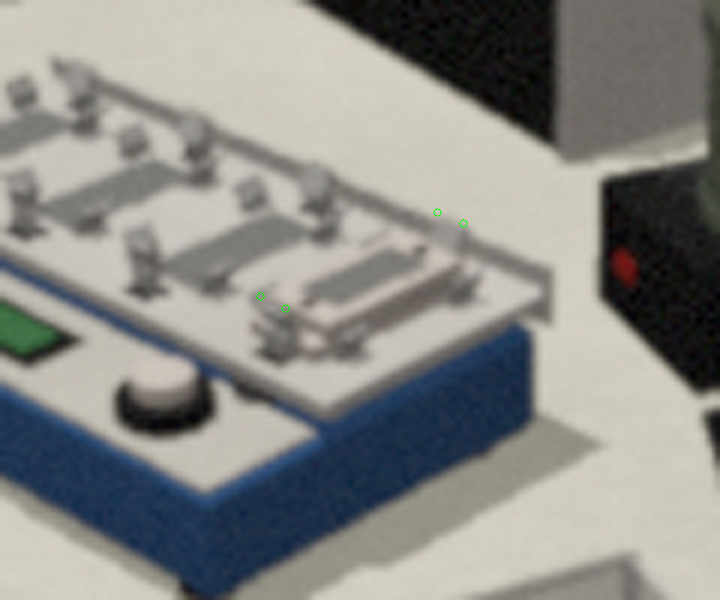

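The cassette lies flat in nest 1 (centre near (375,285)), with both tabs at (275,325) and (450,235) upright over its ledges. Repeating for the second cassette.

apply_moves(claw=[0,0,0,0,0,0,0,0,0,0,0], xyz=[[0.01,0,0],[0.008,0,0],[0.006,0,0],[0.006,0,0],[0.006,0,0],[0.006,0,0],[0.006,0,0],[0.005,0,0],[0.004,0,0],[0.001,0,0],[0,0,0]], twist=[[0,0,0],[0,0,0],[0,0,0],[0,0,0],[0,0,0],[0,0,0],[0,0,0],[0,0,0],[0,0,0],[0,0,0],[0,0,0]])

```text
clock: 17.95
position: [0.5658, -0.1541, 0.037]
tool_rot: [-3.141, 0.003, 3.109]
force: [10.5, -0.4, -2.1]
grip_width: -0.0001
finger_force: 5.3
```

apply_moves(claw=[0,0,0,0,0,0,0.055,0.055,0.055,0.055,0.055,0.055,0.055,0.055,0.055], xyz=[[-0.015,0,0],[-0.015,0,0],[0,0,-0.03],[0,0,-0.03],[0,0,-0.03],[0.034,0.012,0],[0.034,0.012,0],[0.034,0.012,0],[0.036,0.011,0],[0,0,0.03],[0,0,0.03],[0,0,0.02],[0,0,0.015],[0,0,0.005],[0,0,0]], twist=[[0,0,0],[0,0,0],[0,0,0],[0,0,0],[0,0,0],[0,0,0],[0,0,0],[0,0,0],[0,0,0],[0,0,0],[0,0,0],[0,0,0],[0,0,0],[0,0,0],[0,0,0]])

```text
clock: 19.45
position: [0.4575, -0.1036, 0.0263]
tool_rot: [3.141, -0.002, 3.109]
force: [0.2, -0.6, -0.5]
grip_width: 0.0551
finger_force: 0.0
```

apply_moves(claw=[0.055,0.055,0.055,0.03,0.03,0.03,0.03,0.03], xyz=[[0,0,0.005],[0,0,0.005],[0,0,0.0015],[0,0,0],[0,0,0],[0,0,0],[0,0,0],[0,0,0]], twist=[[0,0,0],[0,0,0],[0,0,0],[0,0,0],[0,0,0],[0,0,0],[0,0,0],[0,0,0]], force=40)

```text
clock: 20.25
position: [0.4583, -0.1037, 0.0155]
tool_rot: [-3.142, 0.0, 3.109]
force: [-1.1, -0.4, 5.6]
grip_width: 0.0386
finger_force: 40.8
```

apply_moves(claw=[0.03,0.03,0.03,0.03,0.03,0.03,0.03,0.03], xyz=[[0.003,0,-0.001],[0.01,0,0],[0.012,0,0],[0.012,0,0],[0.012,0,0],[0.01,0,0],[0.006,0,0],[0,0,0]], twist=[[0,0,0],[0,0,0],[0,0,0],[0,0,0],[0,0,0],[0,0,0],[0,0,0],[0,0,0]])

```text
clock: 21.05
position: [0.3926, -0.1015, 0.0163]
tool_rot: [3.142, -0.001, 3.108]
force: [0.3, -0.2, -0.9]
grip_width: 0.0392
finger_force: 40.8
```

apply_moves(claw=[0.055,0.055,0.055,0.055,0.055,0.055,0.055,0.03,0.03,0.03,0.03,0.03], xyz=[[0,0,0],[0,0,0],[-0.01,0,0],[-0.01,0,0],[-0.01,0,0],[-0.0035,0,-0.002],[0,0,0],[0,0,0],[0,0,0],[0,0,0],[0,0,0],[0,0,0]], twist=[[0,0,0],[0,0,0],[0,0,0],[0,0,0],[0,0,0],[0,0,0],[0,0,0],[0,0,0],[0,0,0],[0,0,0],[0,0,0],[0,0,0]], force=90)

```text
clock: 22.25
position: [0.4265, -0.1026, 0.0188]
tool_rot: [3.141, 0.0, 3.109]
force: [-3.5, 2.0, 18.9]
grip_width: 0.037
finger_force: 92.3
```

```bash
python3 - <<'E'
from h import *
f=bot.grab_frame("side")
p=bot.observe()["position"]
a=-.0335;ex=np.array([np.cos(a),np.sin(a),0]);ey=np.array([-ex[1],ex[0],0])
c=np.array([p[0],p[1],.012])
im=cv2.resize(f["img"][200:300,190:320],None,fx=6,fy=6,interpolation=cv2.INTER_CUBIC)
for x in(-.05,.05):
  for y in(-.02,.02):
    u=(proj(f,c+ex*x+ey*y+[0,0,.008])[0]-[190,200]+.5)*6;cv2.circle(im,tuple(map(int,u)),4,(255,0,0),1)
cv2.imwrite("pics/s4.png",im[:,:,::-1])
E
```

```text
(no output)
```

View pics/s4.png

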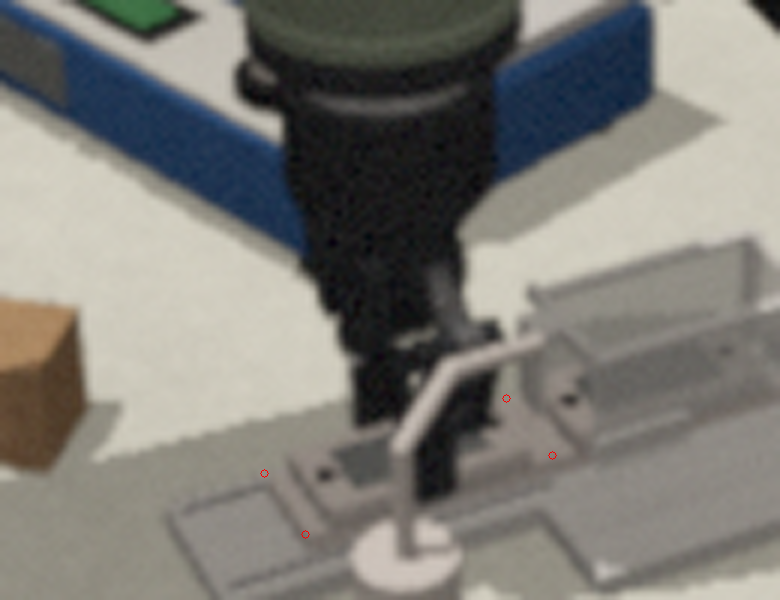

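apply_moves(claw=[0.03,0.03,0.03,0.03,0.03,0.03,0.03,0.03,0.03,0.03,0.03,0.03,0.03,0.03,0.03,0.03], xyz=[[0,0,-0.025],[0,0,-0.035],[0,0,-0.04],[0,0,-0.035],[-0.0135,0.037,0],[-0.0135,0.037,0],[-0.0135,0.037,0],[-0.0135,0.037,0],[-0.0135,0.037,0],[-0.0135,0.037,0],[-0.0135,0.037,0],[-0.0135,0.037,0],[0,0,0],[0,0,0],[0,0,0],[0,0,0]], twist=[[0,0,0],[0,0,0],[0,0,0],[0,0,0],[0,0,0],[0,0,0],[0,0,0],[0,0,0],[0,0,0],[0,0,0],[0,0,0],[0,0,0],[0,0,-0.12],[0,0,-0.12],[0,0,-0.095],[0,0,0]])

```text
clock: 23.9
position: [0.5441, 0.1893, 0.153]
tool_rot: [3.142, -0.001, -2.838]
force: [0.9, 0.6, -1.5]
grip_width: 0.037
finger_force: 96.2
```

apply_moves(claw=[0.03,0.03,0.03,0.03,0.03,0.03], xyz=[[0,0,0.015],[0,0,0.012],[0,0,0.008],[0,0,0.006],[0,0,0],[0,0,0]], twist=[[0,0,0],[0,0,0],[0,0,0],[0,0,0],[0,0,0],[0,0,0]])

```text
clock: 24.5
position: [0.5446, 0.1897, 0.1124]
tool_rot: [-3.142, -0.0, -2.84]
force: [0.2, 0.0, -0.9]
grip_width: 0.0369
finger_force: 96.3
```

```bash
python3 chk.py 2 n2
```

```text
[0.54475373 0.18973537 0.11263504] [-3.14158029e+00  4.78686845e-04 -2.83972570e+00] [ 0.08927838 -0.13609914 -0.19520373]
```

View pics/n2.png

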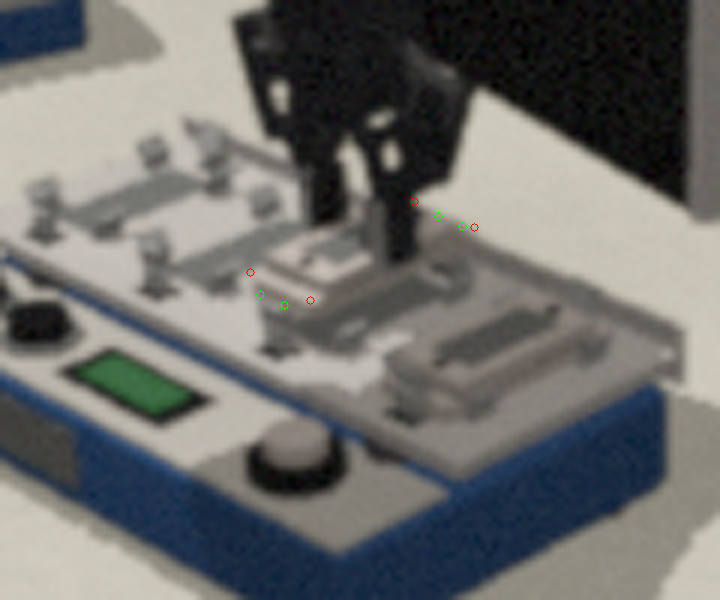

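The second cassette is over nest 2 between the tabs, at about (265,300) and (450,230), and the first lies in nest 1. Pressing down.

apply_moves(claw=[0.03,0.03,0.03,0.03,0.03,0.03,0.03,0.03,0.03], xyz=[[0,0,0.003],[0,0,0.003],[0,0,0.003],[0,0,0.003],[0,0,0.003],[0,0,0.003],[0,0,0.003],[0,0,0],[0,0,0]], twist=[[0,0,0],[0,0,0],[0,0,0],[0,0,0],[0,0,0],[0,0,0],[0,0,0],[0,0,0],[0,0,0]])

```text
clock: 25.45
position: [0.5444, 0.1897, 0.0928]
tool_rot: [3.141, 0.0, -2.84]
force: [-13.4, -3.7, 36.6]
grip_width: 0.0368
finger_force: 98.2
```

apply_moves(claw=[0.052,0.052,0.052,0.052,0,0,0,0,0,0,0,0,0,0,0], xyz=[[0,0,0],[0,0,0],[0,0,-0.015],[0,0,-0.02],[0,0,0],[0,0,0],[0,0,0],[0,0,0.01],[0,0,0.008],[0,0,0.004],[0,0,0.002],[0,0,0.001],[0,0,0.001],[0,0,0],[0,0,0]], twist=[[0,0,0],[0,0,0],[0,0,0],[0,0,0],[0,0,0],[0,0,0],[0,0,0],[0,0,0],[0,0,0],[0,0,0],[0,0,0],[0,0,0],[0,0,0],[0,0,0],[0,0,0]])

```text
clock: 26.95
position: [0.544, 0.1895, 0.1019]
tool_rot: [3.141, -0.001, -2.84]
force: [-17.3, -5.3, 43.6]
grip_width: 0.0
finger_force: 21.6
```

apply_moves(claw=[0,0,0,0,0,0,0,0,0,0,0,0,0,0,0,0,0,0], xyz=[[0,0,-0.02],[0,0,-0.02],[0,0,-0.01],[-0.01,-0.0381,0],[-0.01,-0.0381,0],[-0.01,-0.0381,0],[-0.01,-0.0381,0],[-0.01,-0.0381,0],[-0.01,-0.0381,0],[-0.01,-0.0381,0],[-0.01,-0.0381,0],[-0.01,-0.0381,0],[0,0,0],[0,0,0.04],[0,0,0.04],[0,0,0.025],[0,0,0.008],[0,0,0]], twist=[[0,0,0.115],[0,0,0.11],[0,0,0.11],[0,0,0],[0,0,0],[0,0,0],[0,0,0],[0,0,0],[0,0,0],[0,0,0],[0,0,0],[0,0,0],[0,0,0],[0,0,0],[0,0,0],[0,0,0],[0,0,0],[0,0,0]])

```text
clock: 28.75
position: [0.6227, -0.1558, 0.0365]
tool_rot: [3.141, -0.002, 3.109]
force: [-0.5, 0.4, 0.1]
grip_width: 0.0001
finger_force: 0.0
```

apply_moves(claw=[0,0,0,0,0,0,0,0,0,0,0], xyz=[[0.01,0,0],[0.008,0,0],[0.006,0,0],[0.006,0,0],[0.006,0,0],[0.006,0,0],[0.006,0,0],[0.005,0,0],[0.004,0,0],[0.001,0,0],[0,0,0]], twist=[[0,0,0],[0,0,0],[0,0,0],[0,0,0],[0,0,0],[0,0,0],[0,0,0],[0,0,0],[0,0,0],[0,0,0],[0,0,0]])

```text
clock: 29.85
position: [0.5659, -0.1541, 0.0374]
tool_rot: [-3.141, 0.002, 3.109]
force: [7.3, -0.3, -0.5]
grip_width: 0.0001
finger_force: 3.5
```

apply_moves(claw=[0,0,0,0,0,0,0.055,0.055,0.055,0.055,0.055,0.055,0.055,0.055,0.055], xyz=[[-0.015,0,0],[-0.015,0,0],[0,0,-0.03],[0,0,-0.03],[0,0,-0.03],[0.034,0.012,0],[0.034,0.012,0],[0.034,0.012,0],[0.036,0.011,0],[0,0,0.03],[0,0,0.03],[0,0,0.02],[0,0,0.015],[0,0,0.005],[0,0,0]], twist=[[0,0,0],[0,0,0],[0,0,0],[0,0,0],[0,0,0],[0,0,0],[0,0,0],[0,0,0],[0,0,0],[0,0,0],[0,0,0],[0,0,0],[0,0,0],[0,0,0],[0,0,0]])

```text
clock: 31.35
position: [0.4581, -0.1036, 0.0269]
tool_rot: [3.142, -0.002, 3.109]
force: [0.1, 0.2, 0.8]
grip_width: 0.0551
finger_force: 0.0
```

apply_moves(claw=[0.055,0.055,0.055,0.03,0.03,0.03,0.03,0.03], xyz=[[0,0,0.005],[0,0,0.005],[0,0,0.0015],[0,0,0],[0,0,0],[0,0,0],[0,0,0],[0,0,0]], twist=[[0,0,0],[0,0,0],[0,0,0],[0,0,0],[0,0,0],[0,0,0],[0,0,0],[0,0,0]], force=40)

```text
clock: 32.15
position: [0.4589, -0.1036, 0.016]
tool_rot: [-3.142, 0.0, 3.109]
force: [-1.0, -0.7, 6.4]
grip_width: 0.0386
finger_force: 40.8
```

apply_moves(claw=[0.03,0.03,0.03,0.03,0.03,0.03,0.03,0.03], xyz=[[0.003,0,-0.001],[0.01,0,0],[0.012,0,0],[0.012,0,0],[0.012,0,0],[0.01,0,0],[0.006,0,0],[0,0,0]], twist=[[0,0,0],[0,0,0],[0,0,0],[0,0,0],[0,0,0],[0,0,0],[0,0,0],[0,0,0]])

```text
clock: 32.95
position: [0.3931, -0.1014, 0.0168]
tool_rot: [3.142, -0.0, 3.109]
force: [0.4, -0.8, -0.7]
grip_width: 0.0384
finger_force: 40.2
```

apply_moves(claw=[0.055,0.055,0.055,0.055,0.055,0.055,0.055,0.03,0.03,0.03,0.03,0.03], xyz=[[0,0,0],[0,0,0],[-0.01,0,0],[-0.01,0,0],[-0.01,0,0],[-0.003,0,-0.002],[0,0,0],[0,0,0],[0,0,0],[0,0,0],[0,0,0],[0,0,0]], twist=[[0,0,0],[0,0,0],[0,0,0],[0,0,0],[0,0,0],[0,0,0],[0,0,0],[0,0,0],[0,0,0],[0,0,0],[0,0,0],[0,0,0]], force=90)

```text
clock: 34.15
position: [0.4266, -0.1025, 0.0193]
tool_rot: [3.141, 0.0, 3.109]
force: [-3.1, 2.1, 19.5]
grip_width: 0.0374
finger_force: 88.1
```

```bash
python3 - <<'E'
from h import *
f=bot.grab_frame("side")
p=bot.observe()["position"]
a=-.0335;ex=np.array([np.cos(a),np.sin(a),0]);ey=np.array([-ex[1],ex[0],0])
c=np.array([p[0],p[1],.012])
im=cv2.resize(f["img"][200:300,190:320],None,fx=6,fy=6,interpolation=cv2.INTER_CUBIC)
for x in(-.05,.05):
  for y in(-.02,.02):
    u=(proj(f,c+ex*x+ey*y+[0,0,.008])[0]-[190,200]+.5)*6;cv2.circle(im,tuple(map(int,u)),4,(255,0,0),1)
cv2.imwrite("pics/s5.png",im[:,:,::-1])
E
```

```text
(no output)
```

View pics/s5.png

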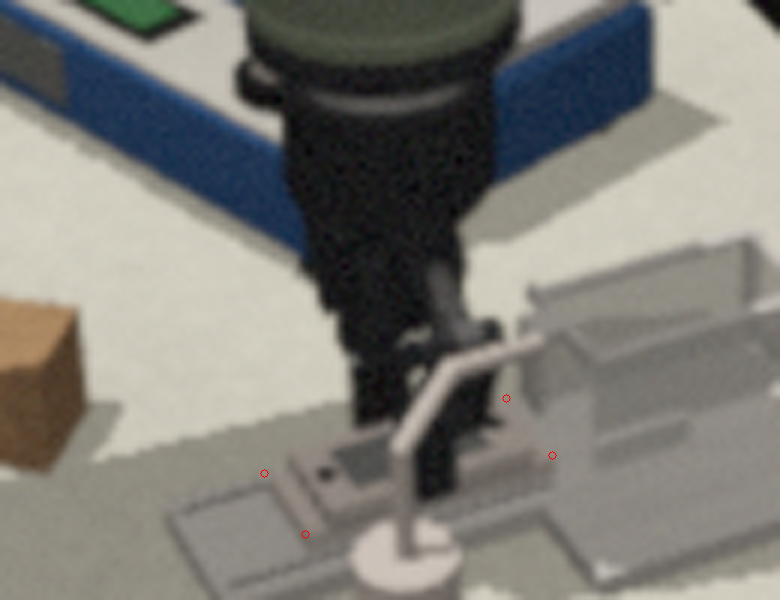

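The last cassette sits in the grip exactly as the others did, with its end at about (265,473)–(305,534), and the chute is empty. On to nest 3.

apply_moves(claw=[0.03,0.03,0.03,0.03,0.03,0.03,0.03,0.03,0.03,0.03,0.03,0.03,0.03,0.03,0.03,0.03,0.03], xyz=[[0,0,-0.025],[0,0,-0.035],[0,0,-0.04],[0,0,-0.035],[-0.0089,0.0418,0],[-0.0089,0.0418,0],[-0.0089,0.0418,0],[-0.0089,0.0418,0],[-0.0089,0.0418,0],[-0.0089,0.0418,0],[-0.0089,0.0418,0],[-0.0089,0.0418,0],[-0.0089,0.0418,0],[0,0,0],[0,0,0],[0,0,0],[0,0,0]], twist=[[0,0,0],[0,0,0],[0,0,0],[0,0,0],[0,0,0],[0,0,0],[0,0,0],[0,0,0],[0,0,0],[0,0,0],[0,0,0],[0,0,0],[0,0,0],[0,0,-0.12],[0,0,-0.12],[0,0,-0.095],[0,0,0]])

```text
clock: 35.9
position: [0.519, 0.2704, 0.1535]
tool_rot: [-3.142, -0.001, -2.838]
force: [-0.2, -0.9, -0.6]
grip_width: 0.037
finger_force: 92.3
```

apply_moves(claw=[0.03,0.03,0.03,0.03,0.03,0.03], xyz=[[0,0,0.015],[0,0,0.012],[0,0,0.008],[0,0,0.006],[0,0,0],[0,0,0]], twist=[[0,0,0],[0,0,0],[0,0,0],[0,0,0],[0,0,0],[0,0,0]])

```text
clock: 36.5
position: [0.5192, 0.2709, 0.1129]
tool_rot: [-3.142, -0.0, -2.84]
force: [-0.4, 0.3, -1.0]
grip_width: 0.0367
finger_force: 92.3
```

```bash
python3 chk.py 3 n3
```

```text
[0.51937015 0.27090164 0.11311374] [-3.14159051e+00  2.26960801e-04 -2.83965131e+00] [-0.41075405  0.11998264  0.63800633]
```

View pics/n3.png

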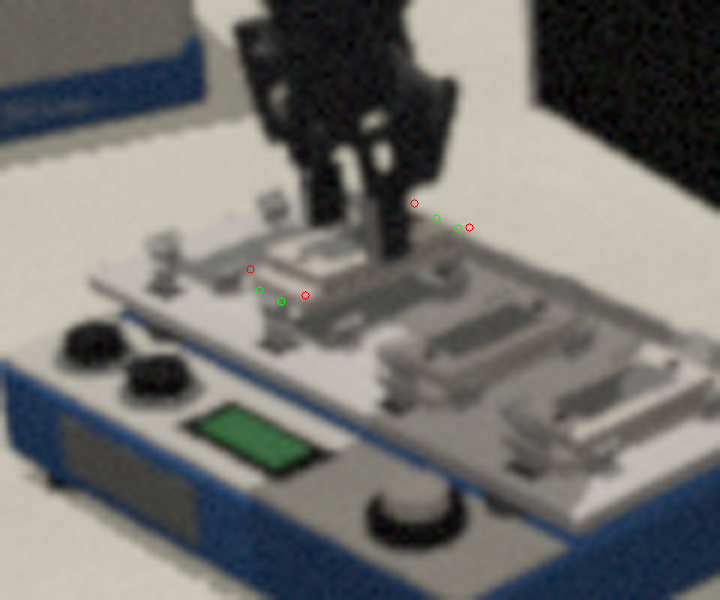

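The third cassette is aligned over nest 3, and nests 1 and 2 are filled and flat (at about (640,395) and (490,340)). Pressing down.

apply_moves(claw=[0.03,0.03,0.03,0.03,0.03,0.03,0.03,0.03,0.03], xyz=[[0,0,0.003],[0,0,0.003],[0,0,0.003],[0,0,0.003],[0,0,0.003],[0,0,0.003],[0,0,0.003],[0,0,0],[0,0,0]], twist=[[0,0,0],[0,0,0],[0,0,0],[0,0,0],[0,0,0],[0,0,0],[0,0,0],[0,0,0],[0,0,0]])

```text
clock: 37.45
position: [0.5195, 0.271, 0.0936]
tool_rot: [3.141, 0.001, -2.84]
force: [-12.5, -6.9, 38.6]
grip_width: 0.0367
finger_force: 96.8
```

apply_moves(claw=[0.052,0.052,0.052,0.052,0,0,0,0,0,0,0,0,0,0,0], xyz=[[0,0,0],[0,0,0],[0,0,-0.015],[0,0,-0.02],[0,0,0],[0,0,0],[0,0,0],[0,0,0.01],[0,0,0.008],[0,0,0.004],[0,0,0.002],[0,0,0.001],[0,0,0.001],[0,0,0],[0,0,0]], twist=[[0,0,0],[0,0,0],[0,0,0],[0,0,0],[0,0,0],[0,0,0],[0,0,0],[0,0,0],[0,0,0],[0,0,0],[0,0,0],[0,0,0],[0,0,0],[0,0,0],[0,0,0]])

```text
clock: 38.95
position: [0.5188, 0.2706, 0.102]
tool_rot: [-3.142, -0.001, -2.84]
force: [-12.9, -5.8, 30.5]
grip_width: -0.0002
finger_force: 15.1
```

apply_moves(claw=[0,0,0,0,0,0,0,0,0,0,0,0], xyz=[[0,0,-0.02],[0,0,-0.02],[0.0199,-0.0295,0],[0.0199,-0.0295,0],[0.0199,-0.0295,0],[0.0199,-0.0295,0],[0.0199,-0.0295,0],[0,0,0],[0,0,0.02],[0,0,0.01],[0,0,0],[0,0,0]], twist=[[0,0,0],[0,0,0],[0,0,0],[0,0,0],[0,0,0],[0,0,0],[0,0,0],[0,0,0],[0,0,0],[0,0,0],[0,0,0],[0,0,0]])

```text
clock: 40.15
position: [0.4682, 0.1007, 0.1108]
tool_rot: [-3.142, -0.001, -2.839]
force: [-0.6, -0.5, -0.1]
grip_width: -0.0
finger_force: 0.0
```

```bash
python3 - <<'E'
from h import *
f=bot.grab_frame("side");save(f,"fin",(165,145,310,250),5.4);print(bot.observe()["position"])
E
```

```text
[0.4683449  0.10073046 0.11108267]
```

View pics/fin.png

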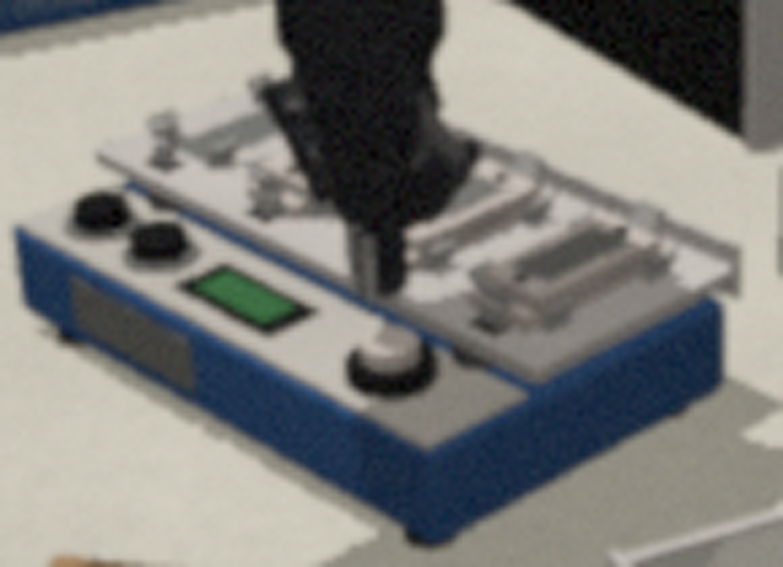

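The fingertips at (378,290) are straight above the key at (390,350), and the cassettes lie in nests 1–3. Pressing the key.

apply_moves(claw=[0,0,0,0,0,0,0,0], xyz=[[0,0,0.012],[0,0,0.008],[0,0,0.004],[0,0,0.003],[0,0,0.002],[0,0,0.001],[0,0,0],[0,0,0]], twist=[[0,0,0],[0,0,0],[0,0,0],[0,0,0],[0,0,0],[0,0,0],[0,0,0],[0,0,0]])

```text
clock: 41.0
position: [0.468, 0.1005, 0.0817]
tool_rot: [3.141, -0.0, -2.839]
force: [-9.5, -0.8, 27.9]
grip_width: 0.0001
finger_force: 13.9
```

apply_moves(claw=[0,0,0,0,0,0,0,0], xyz=[[0,0,-0.02],[0,0,-0.03],[0,0,-0.04],[0,0,-0.04],[0,0,-0.02],[0,0,0],[0,0,0],[0,0,0]], twist=[[0,0,0],[0,0,0],[0,0,0],[0,0,0],[0,0,0],[0,0,0],[0,0,0],[0,0,0]])

```text
clock: 41.8
position: [0.4677, 0.1003, 0.2299]
tool_rot: [-3.142, -0.001, -2.839]
force: [0.2, -0.5, 0.4]
grip_width: 0.0002
finger_force: 0.0
```

```bash
python3 -c "
from h import *
print(bot.observe()['force']);print(bot.job_done())"
```

```text
[ 0.17233577 -0.47480911  0.38983424]
the job is handed in; nothing more can be done
None
```

All three cassettes present (c1 was absent) went into nests 1–3 and each stopped at full depth when pressed; the start key was then pressed and released, and the job was handed in at about 42 s, with no verdict returned.

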